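Key the dividing plate onto the indexing head

ROBOT

A 7-joint arm with a two-finger parallel gripper is mounted at the origin on a cart in front of the work surface, level with it; the furniture and walls round the work are solid. World frame = base frame: x ahead of the robot, y to its left, z up, the work surface at z = 0. Lengths are in mm, angles in rad, forces in N, time in s.
With the tool pointing down it reaches from about 425 to 1025 mm from the base axis. Payload 3.6 kg.
Tool frame: the origin (TCP) lies on the centre line of the jaws, within the pads' length; the fingertips stand 25 mm ahead of it and the grasp point (between the pads) lies 6 mm ahead of it; z points along the fingers, y is the line along which they close (so a half turn about z gives the same grasp; the last joint's range is limited). The gripper opens to 85 mm and grips with 20 to 120 N. Pads are 22 mm wide; open, the fingers measure 114 mm over their backs; the gripper's body (76 mm by 85 mm) begins 54 mm behind the grasp point. The pads swing forward as they close: fully open they stand 13 mm farther back than shut.
Start: joints at [-1.194, 0.591, 0.048, 1.609, -0.033, 0.943, -0.034], TCP at [328.209, 646.458, 256.302] pointing down, gripper open.
Joint ranges: [-2.69, 2.69], [-0.47, 2.24], [-1.27, 1.36], [0.19, 2.51], [-1.53, 4.68], [0.08, 2.07], [-3.09, 3.09]. Speed limits (rad/s): [2.57, 2.57, 3.14, 3.14, 3.14, 3.14, 3.14].

INTERFACE

Orientations are given as [roll, pitch, yaw] about the fixed x, y, z axes, in that order (R = Rz(yaw) Ry(pitch) Rx(roll)).
In Python, from workcell import r gives the robot as it stands. The module is installed in compiled form; this text tells all that it offers.
- The arm moves only by the tool jog_arm, never from a script. Its arguments are lists of equal length, an entry for each row: "jaw": the finger opening in cm, from 0 to 8.54; "linear": the shift along the tool's x, y, z in cm, a list of three; "turn": the turn about the tool's z in degrees. A call has 1 to 20 rows; each row shifts and turns the commanded pose from where the row before left it, along the tool's axes as they then stand; what a row does not reach is not made up. A row lasts 1/8 s, in which the tool goes at most 62.5 mm and 10.7 degrees, less where a joint would pass 70% of its speed; a pose out of reach is approached as far as the arm can. A call is refused whole if a number of a shift passes 6.25 or a number of a turn 10.7, either way. A call with a gripper value outside its range is refused whole. The fingers move at their own pace and stop on an object; "squeeze" is the grip in N (left out, the last holds). Time passes only in rows, so rows that do not move let the fingers close. It gives the time, the measured TCP pose, the force, the opening and the grip force at its end, in the units of the state.
- r.get_state(): the state, without advancing time (a new reading comes with each control period).
- r.read_camera(name): name is "side" or "top"; returns a dict with "img" (480x640x3 uint8, blue, green, red), "range_z" (480x640 float32, mm along the optical axis (not along the pixel's ray), 0 where there is no reading), "camera_matrix" (3x3 intrinsics, pixels), "k1" (the pictures are not rectified: a ray, as slopes to the right and down, at radius r is drawn at 1 + k1 r^2 times it, then the intrinsics apply), "position" and "attitude" of the camera in the world. Camera axes: x right, y down, z forward; pixel columns grow to the right and rows downward; lengths in mm; the calibration is good to about 2 mm. A picture is of the moment at which its call begins.
- r.job_done(): hands the job in; it is judged then, once.
The state is a dict: "clock": time; "q": joint angles; "qvel": joint speeds; "tau": joint torques, N m; "tool_pos": TCP position; "orientation": TCP orientation; "force": force on the tool from outside, world axes, zero at the start; "wrist_torque": the same for the moment, N m; "gripper_width": finger opening in mm; "gripper_force": force on a finger pad.
Only numpy, scipy, OpenCV 4.12 (cv2) and the standard library are available. Lean on these libraries where they do the work, as an engineer would, in place of code of your own. Each camera call takes 0.05 s, during which the arm holds its last target. There are 200 camera calls.

TASK

The brass dividing plate has been set on the spindle of the indexing head, but it is sitting on top of the spindle's keys instead of going down. Turn the plate by its boss until its keyways line up with the keys and it drops fully home on its seat, then swing the keeper arm in over the plate, all the way to its stop, so that the plate cannot lift while the wheel is cut. Leave the other things on the bench where they are.

Things in the scene. Friction and masses are not known exactly. Their poses are not given: they have to be found in the camera images.
- index_head: Indexing head, fixed on the bench: round grey cast base 124 mm across, graduated aluminium collar, upright steel spindle 16 mm thick in the middle, clamped so that it cannot turn. Origin on the spindle axis at bench level. The two keys lie along the head's +x and -x. A handwheel stands at about x -70, y -56 mm, under 50 mm high.
- spindle_seat (a point): Centre of the seat, on the spindle axis, 55 mm above the bench, axes as the head's; the plate is home when its underside rests here. From the seat up, the spindle has two opposed keys, 16 mm tall, 6 mm wide, reaching 13 mm from the axis; above them 26 mm of plain spindle. A black line across the spindle's tip (97 mm above the bench) lies along the keys.
- dividing_plate: Loose plate, 0.3 to 0.5 kg: brass disc 100 mm across, 6 mm thick, with circles of small holes; on it a round steel boss, 36 mm across, 24 mm tall, to turn it by. Origin on its axis in the disc's underside, z up. A 17.6 mm bore goes right through, with two opposed keyways 8.4 mm wide along the plate's +x and -x, marked by black lines on disc and boss; either way round fits.
- boss_top (a point): Centre of the boss's top face, 30 mm above the plate's origin. At the start the plate rests on the keys, 16 mm above its seat, 0.4 rad or more out of line, free to turn. It goes down when its x axis is within about 0.09 rad of the head's x axis (either way round), by its weight or a light push; the spindle tip then stands 12 mm above this point.
- keeper (a joint): Keeper arm on an upright hinge in front of the plate, rad: 0 = swung out, 1.31 = in over the plate's rim, at its stop; grows counter-clockwise seen from above. Starts at 0 to 0.35, stays where it is left, needs about 1 N at its knob. The arm is 64 to 76 mm above the bench and passes over the disc only when the plate is home.
- keeper_knob (a point): Middle of the top of the keeper's upright red knob: 14 mm across, 24 mm tall, its foot 79 mm and its top 103 mm above the bench, 40.5 mm from the hinge axis. Swung in, the knob stands 44 mm from the spindle axis.
- keeper_hinge (a point): On the hinge axis of the keeper, on top of its arm, 76 mm above the bench (the steel screw head there rises 3 mm more).
- loupe: Black loupe, 35 mm across, 31 mm tall, standing; origin under its middle. To be left alone.
- oil_cup: Small white oil cup with a thin rod, 28 mm across, 58 mm tall; origin under its middle. To be left alone.
- vial: Small amber vial with a black cap, 28 mm across, 46 mm tall, standing; origin under its middle. To be left alone.
- bench_lamp: Large grey bell lamp, fixed, hanging over the left part of the bench; keep the arm clear of it. Its bell is 258 mm across and 215 mm tall, centred 90 mm along the body's own -x from the origin; the bell's rim is level with the origin, about 170 mm above the bench, and a stem rises above the bell.

How it is judged:
By the outcome, as a careful person would: the job done as asked, in the order asked, and still so for the second after the job is handed in, with the robot touching nothing.
It also fails if it takes over 48 s, if anything falls off the work surface, if the arm or the gripper's body presses on something with over 40 N, if the wrist force passes 120 N, or if a joint passes its speed limit or range.

## Working session

There is one attempt and no reset: what is moved stays moved. The work goes in short steps, Python scripts to look and compute and a tool call to move; the robot and the scene stay as the last step left them, time stands still between calls to the robot, and variables do not carry over. Pictures are saved under pics/ and viewed, at most 10 in all, crops included, and the job is handed in when it is done.

Besides the shell and the picture viewer there is one more tool, called after "Request:" as name(argument=value, ...) on one line, values as JSON. jog_arm: Moves the arm, as the interface text tells. Its arguments: {"type":"object","properties":{"jaw":{"type":"array","items":{"type":"number"}},"linear":{"type":"array","items":{"type":"array","items":{"type":"number"}}},"turn":{"type":"array","items":{"type":"number"}},"squeeze":{"type":"number"}},"required":["jaw","linear","turn"]}

```bash
mkdir -p pics; cat > h.py <<'E'
import numpy as np, cv2, pickle
from workcell import r
def shot(n,tag):
    c=r.read_camera(n); pickle.dump(c,open(f'pics/{tag}.pkl','wb')); cv2.imwrite(f'pics/{tag}.png',c['img']); return c
E
python3 - <<'E'
from h import *
s=r.get_state(); print({k:np.round(v,3) for k,v in s.items()})
for n in('side','top'):
    c=shot(n,n+'0'); print(n,c['camera_matrix'],c['k1'],c['position'],c['attitude'])
E
```

```text
{'clock': np.float64(0.0), 'q': array([-1.194,  0.592,  0.048,  1.61 , -0.033,  0.943, -0.034]), 'qvel': array([ 0.   , -0.   , -0.001, -0.   , -0.   ,  0.002, -0.001]), 'tau': array([ 1.0000e-03, -5.4870e+01,  1.5470e+00, -1.9812e+01,  9.0000e-03,
        9.0000e-03,  0.0000e+00]), 'tool_pos': array([327.84 , 645.757, 255.114]), 'orientation': array([-3.139,  0.   ,  2.672]), 'force': array([ 0.824, -0.027,  0.041]), 'wrist_torque': array([ 0.024,  0.003, -0.015]), 'gripper_force': np.float64(0.0), 'gripper_width': np.float64(85.571)}
side [[601.35405401   0.         324.6566819 ]
 [  0.         601.35405401 250.60792809]
 [  0.           0.           1.        ]] -0.15150616744009987 [ 219.14490973 -478.56099469  667.02247489] [-2.11014278 -0.01052577 -0.33606015]
top [[469.16931496   0.         320.54887393]
 [  0.         469.16931496 232.59597069]
 [  0.           0.           1.        ]] 0.034496044809569394 [360.89595877 268.73976225 974.86625983] [-2.97151388  0.09921351 -1.5782626 ]
```

View pics/side0.png

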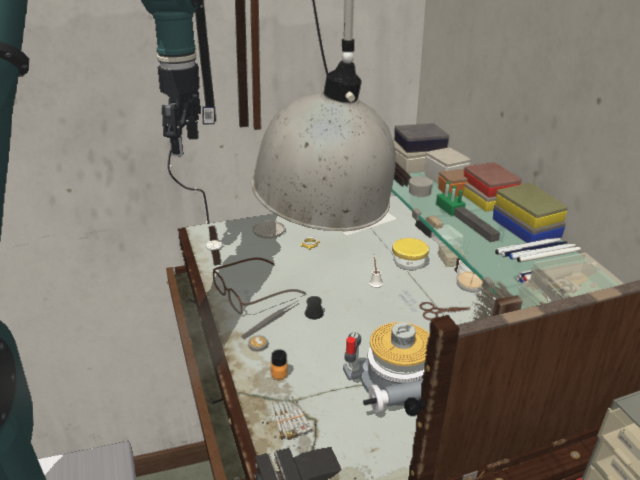

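View pics/top0.png

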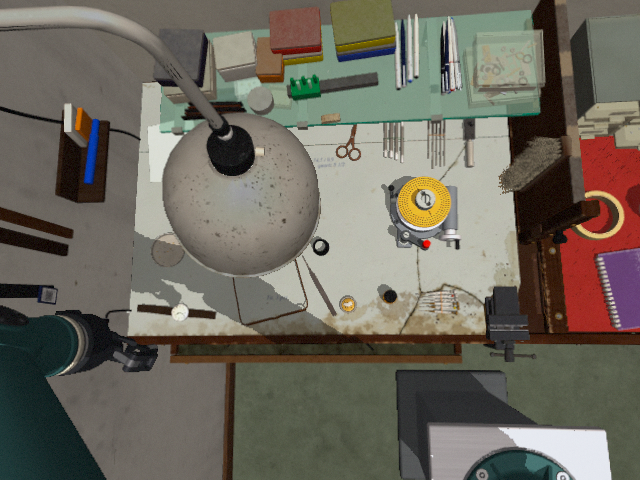

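The side view shows the head at about (403,350), its red knob at (352,345), partly hidden by a wooden end board. In the top view the plate is at (424,202), the boss at (425,198) and the knob at (425,244). Next I'll zoom in and take measurements.

```bash
cat >> h.py <<'E'
from scipy.spatial.transform import Rotation as Rt
def rays(c,uv):
    K=c['camera_matrix']; uv=np.atleast_2d(np.float64(uv))
    n=cv2.undistortPoints(uv.reshape(-1,1,2),K,np.array([c['k1'],0,0,0.])).reshape(-1,2)
    return np.c_[n,np.ones(len(n))]@Rt.from_euler('xyz',c['attitude']).as_matrix().T
def onz(c,uv,z):
    d=rays(c,uv); p=np.array(c['position']); return p+d*((z-p[2])/d[:,2])[:,None]
def proj(c,P):
    q=(np.atleast_2d(P)-c['position'])@Rt.from_euler('xyz',c['attitude']).as_matrix()
    K=c['camera_matrix'].copy(); n=q[:,:2]/q[:,2:]; n=n*(1+c['k1']*(n**2).sum(1))[:,None]
    return n@K[:2,:2].T+K[:2,2]
def two(c1,u1,c2,u2):
    a,b=rays(c1,u1)[0],rays(c2,u2)[0]; p,q=np.array(c1['position']),np.array(c2['position'])
    s=np.linalg.lstsq(np.c_[a,-b],q-p,rcond=None)[0]; x,y=p+a*s[0],q+b*s[1]
    return (x+y)/2,np.linalg.norm(x-y)
def depthpt(c,uv):
    u,v=int(round(uv[0])),int(round(uv[1])); z=c['range_z'][v,u]; d=rays(c,uv)[0]
    fw=Rt.from_euler('xyz',c['attitude']).as_matrix()[:,2]; return np.array(c['position'])+d*z/(d@fw)
def red(c,box):
    x0,y0,x1,y1=box; h=cv2.cvtColor(c['img'],cv2.COLOR_BGR2HSV)
    m=((h[...,0]<6)|(h[...,0]>174))&(h[...,1]>170)&(h[...,2]>80); k=np.zeros_like(m); k[y0:y1,x0:x1]=1
    return (m&k).astype(np.uint8)
def brass(c,box):
    x0,y0,x1,y1=box; h=cv2.cvtColor(c['img'],cv2.COLOR_BGR2HSV)
    m=(h[...,0]>14)&(h[...,0]<32)&(h[...,1]>110)&(h[...,2]>80); k=np.zeros_like(m); k[y0:y1,x0:x1]=1
    return cv2.morphologyEx((m&k).astype(np.uint8),cv2.MORPH_CLOSE,np.ones((5,5)))
def crop(c,box,f): 
    x0,y0,x1,y1=box; return cv2.resize(c['img'][y0:y1,x0:x1],None,fx=f,fy=f,interpolation=cv2.INTER_CUBIC)
E
python3 - <<'E'
from h import *
L=lambda t:pickle.load(open(f'pics/{t}.pkl','rb')); s,t=L('side0'),L('top0')
a=crop(t,(380,165,470,255),6); b=cv2.resize(crop(s,(335,310,435,420),5),None,fx=.5,fy=.5)
cv2.imwrite('pics/z0.png',a)
for nm,c,bx in(('top',t,(380,165,470,260)),('side',s,(335,310,430,400))):
    m=brass(c,bx); cs=max(cv2.findContours(m,0,2)[0],key=cv2.contourArea); h=cv2.convexHull(cs)
    e=cv2.fitEllipse(h); print(nm,'disc',e); print(' plane71-77',onz(c,e[0],77)[0])
    m=red(c,bx); ys,xs=np.nonzero(m); print(' red',xs.min(),xs.max(),ys.min(),ys.max(),xs.mean(),ys.mean())
    hp=h[:,0,:].astype(float); 
    P=onz(c,hp,77); A=np.c_[2*P[:,:2],np.ones(len(P))]; sol=np.linalg.lstsq(A,(P[:,:2]**2).sum(1),rcond=None)[0]; print(' circ',sol[:2],np.sqrt(sol[2]+sol[:2]@sol[:2]))
print(depthpt(t,(425,198)),depthpt(t,(410,205)),depthpt(t,(425,244)),depthpt(t,(410,239)))
E
```

```text
top disc ((423.8701477050781, 201.41461181640625), (50.370121002197266, 52.96509552001953), 89.2505874633789)
 plane71-77 [572.58509553 156.44818791  77.        ]
 red 423 429 240 247 425.9387755102041 243.57142857142858
 circ [573.01022436 156.78264956] 49.89820853189814
side disc ((402.1182861328125, 343.9652099609375), (42.521541595458984, 65.62157440185547), 97.95423126220703)
 plane71-77 [570.93702844 150.80765862  77.        ]
 red 347 354 337 353 350.4471544715447 345.0569105691057
 circ [571.97318707 152.8890545 ] 50.688594896870434
[574.38731025 156.58598077  97.05764193] [566.03814547 183.11604558  78.30625044] [485.91978977 161.21549425 103.27201296] [500.17141871 185.43305867  75.41075891]
```

View pics/z0.png

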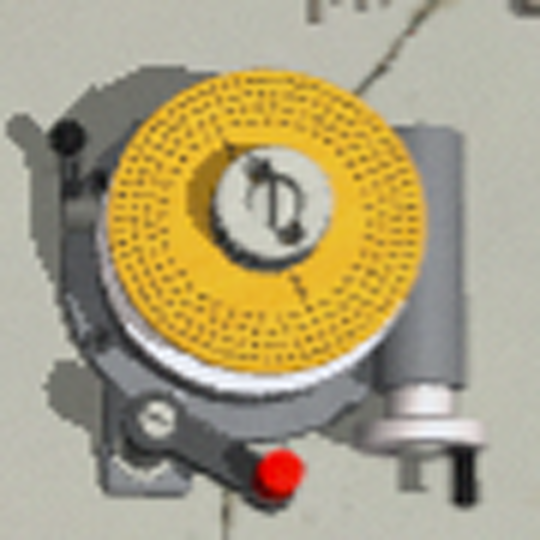

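The crop is a top view at 6x, with world +x up and world +y left. The spindle is at about (270,200), and its tip line runs nearly vertical. The plate's marks at (230,148) and (303,295) sit about 26° CCW of that line. The hinge screw is at (158,418) and the knob at (280,473).

```bash
python3 - <<'E'
from h import *
L=lambda t:pickle.load(open(f'pics/{t}.pkl','rb')); s,t=L('side0'),L('top0')
f=lambda u,v:(380+u/6-.4,165+v/6-.4)
# knob top: top-view blob vs side-view upper end of red blob
print('knob',two(t,(425.9,243.3),s,(351.3,337.5+2)))
# boss top circle in top view: grey inside brass ellipse
g=cv2.cvtColor(t['img'],cv2.COLOR_BGR2HSV)
m=((g[...,1]<60)&(g[...,2]>110)).astype(np.uint8); k=np.zeros_like(m); k[183:215,408:444]=1; m*=k
cs=max(cv2.findContours(m,0,2)[0],key=cv2.contourArea);h=cv2.convexHull(cs); e=cv2.fitEllipse(h); print('boss',e,onz(t,e[0],101)[0])
m=((lambda g:(g[...,1]<60)&(g[...,2]>110))(cv2.cvtColor(s['img'],cv2.COLOR_BGR2HSV))).astype(np.uint8);k=np.zeros_like(m);k[318:350,385:425]=1;m*=k
cs=max(cv2.findContours(m,0,2)[0],key=cv2.contourArea);h2=cv2.convexHull(cs);e2=cv2.fitEllipse(h2);print('boss side',e2)
print('boss tri',two(t,e[0],s,e2[0]))
print('disc tri',two(t,(423.87,201.41),s,(402.1,343.97)))
print('hinge',onz(t,f(158,418),79))
p=onz(t,[f(230,148),f(303,295)],77); d=p[0]-p[1]; print('plate marks',p,np.arctan2(d[1],d[0]))
p=onz(t,[f(268,178),f(279,226)],97); d=p[0]-p[1]; print('tip line?',p,np.arctan2(d[1],d[0]))
print('lamp rim',onz(t,[(163,200),(320,200),(242,275)],170))
print('loose',onz(t,[(321,246),(390,296)],35))
a=crop(t,(408,183,444,215),14); b=crop(s,(385,315,428,352),12)
H=max(a.shape[0],b.shape[0]); z=np.zeros((H,a.shape[1]+b.shape[1],3),np.uint8); z[:a.shape[0],:a.shape[1]]=a; z[:b.shape[0],a.shape[1]:]=b
cv2.imwrite('pics/z1.png',cv2.resize(z,(790,int(H*790/z.shape[1]))))
print(z.shape)
E
```

```text
knob (array([488.59871061, 158.94786854, 101.04677708]), np.float64(2.231344166862288))
boss ((425.2322998046875, 198.3405303955078), (18.235048294067383, 18.939170837402344), 115.87322235107422) [572.75851922 156.69129004 101.        ]
boss side ((404.5399169921875, 322.3536376953125), (39.45728302001953, 50.49930953979492), 8.254911422729492)
boss tri (array([572.28425224, 157.42371949, 112.79467161]), np.float64(4.845553569116316))
disc tri (array([573.71780222, 155.85378894,  72.26830679]), np.float64(0.016140405063256986))
hinge [[508.92826975 193.03901067  79.        ]]
plate marks [[597.07632107 166.68169717  77.        ]
 [547.95446229 145.81159534  77.        ]] 0.4017553179108872
tip line? [[581.68067072 157.621055    97.        ]
 [566.09275378 154.90954533  97.        ]] 0.1722261578757417
lamp rim [[567.85018425 636.36121716 170.        ]
 [558.97001641 348.35622584 170.        ]
 [428.51071154 486.45630764 170.        ]]
loose [[496.13531478 360.36578586  35.        ]
 [394.03660114 224.90457789  35.        ]]
(448, 1020, 3)
```

View pics/z1.png

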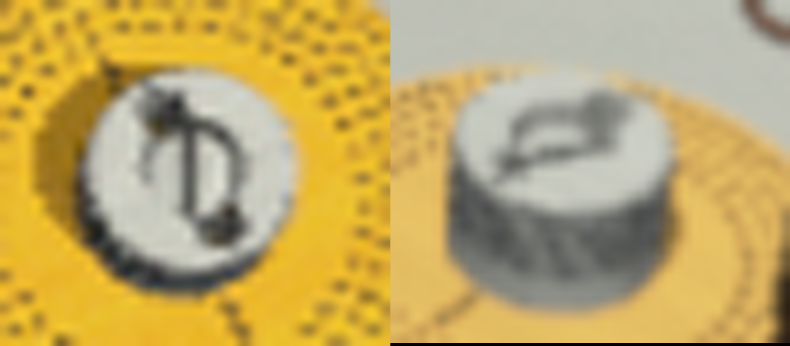

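Request:
jog_arm(jaw=[8.5,8.5,8.5,8.5,8.5,8.5,8.5,8.5,8.5,8.5,8.5,8.5], linear=[[-1.73,-4.64,0],[-1.73,-4.64,0],[-1.73,-4.64,0],[-1.73,-4.64,0],[-1.73,-4.64,0],[-3.6,-2.66,0],[-3.6,-2.66,0],[-3.6,-2.66,0],[-3.6,-2.66,0],[-3.6,-2.66,0],[-3.6,-2.66,0],[0,0,0]], turn=[0,0,0,0,0,0,0,0,0,0,0,0])

```text
clock: 1.6
tool_pos: [421.7, 156.8, 256.2]
orientation: [-3.14, 0.001, 2.664]
force: [-0.6, 0.2, -0.5]
gripper_width: 84.8
gripper_force: 0.0
```

```bash
python3 - <<'E'
from h import *
t=pickle.load(open('pics/top0.pkl','rb')); f=lambda u,v:(408+u/10.84-.46,183+v/10.84-.46)
for a,b,z in(((190,120),(190,205),97),((160,108),(222,222),101)):
    p=onz(t,[f(*a),f(*b)],z); d=p[0]-p[1]; print(p.mean(0),np.arctan2(d[1],d[0]))
s=r.get_state(); print(s['tool_pos'],s['orientation'],s['q'])
E
```

```text
[575.31550492 156.41427235  97.        ] -0.043374476250590696
[573.90419666 156.78916317 101.        ] 0.43718981019366465
[421.71134023 156.75011545 256.22064812] [-3.14040730e+00  7.61604440e-04  2.66438506e+00] [-0.58464778  0.24918607  0.15291234  2.21162888 -0.05731897  0.68484701
  0.70163127]
```

Request:
jog_arm(jaw=[8.5,8.5,8.5,8.5,8.5,8.5,8.5,8.5,8.5,8.5], linear=[[-3.37,1.74,0],[-3.37,1.74,0],[-3.37,1.74,0],[-3.37,1.74,0],[0,0,3],[0,0,3],[0,0,3],[0,0,3],[0,0,0],[0,0,0]], turn=[0,0,0,0,0,0,0,0,0,0])

```text
clock: 2.85
tool_pos: [572.7, 162.2, 137.0]
orientation: [3.141, 0.0, 2.673]
force: [0.5, -0.4, -0.2]
gripper_width: 85.3
gripper_force: 0.0
```

```bash
python3 - <<'E'
from h import *
s=shot('side','side1'); t=shot('top','top1')
a=crop(t,(370,150,470,260),4); b=crop(s,(335,270,435,380),4)
cv2.imwrite('pics/z2.png',np.hstack([a,b]))
E
```

```text
(no output)
```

View pics/z2.png

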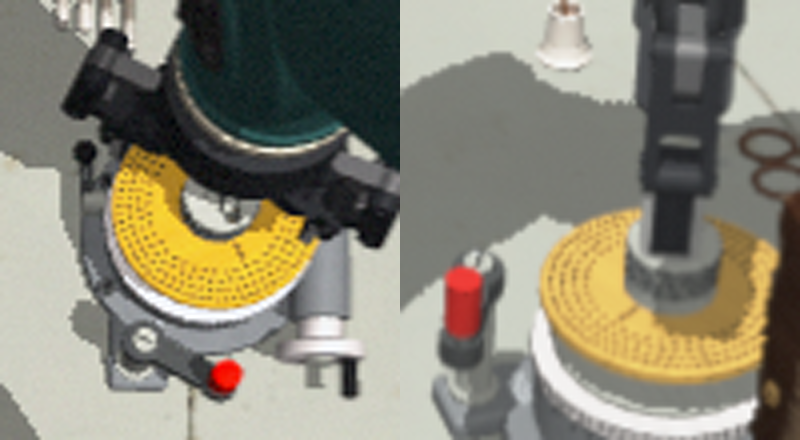

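The jaws straddle the boss: in the left crop the boss is at (220,210) between the fingers. TCP y is about 6 mm high, so I'll correct that, go down and grip.

Request:
jog_arm(jaw=[8.5,8.5,8.5,6,4.5,3.4,3.4,3.4,3.4], linear=[[-0.3,-0.5,0],[0,0,1.5],[0,0,1.6],[0,0,0],[0,0,0],[0,0,0],[0,0,0],[0,0,0],[0,0,0]], turn=[0,0,0,0,0,0,0,0,0], squeeze=25)

```text
clock: 4.08
tool_pos: [573.1, 155.7, 105.6]
orientation: [3.141, 0.001, 2.672]
force: [0.7, -0.1, 1.8]
gripper_width: 34.9
gripper_force: 25.1
```

Request:
jog_arm(jaw=[3.4,3.4,3.4,3.4,3.4,3.4,3.4], linear=[[0,0,0],[0,0,0],[0,0,0],[0,0,0],[0,0,0],[0,0,0],[0,0,0]], turn=[5,5,5,5,5,1,0])

```text
clock: 4.95
tool_pos: [572.4, 156.1, 104.8]
orientation: [-3.141, -0.001, 2.22]
force: [0.9, 1.9, -5.2]
gripper_width: 35.1
gripper_force: 25.4
```

Request:
jog_arm(jaw=[3.4,3.4,3.4], linear=[[0,0,0.2],[0,0,0.2],[0,0,0]], turn=[0,0,0])

```text
clock: 5.32
tool_pos: [573.1, 155.5, 101.2]
orientation: [3.141, 0.0, 2.218]
force: [0.9, 0.4, -4.9]
gripper_width: 35.0
gripper_force: 25.5
```

The tool went down with no resistance and is now carrying the plate's weight, so the keyways are lined up. I'll keep lowering.

Request:
jog_arm(jaw=[3.4,3.4,3.4,3.4,3.4], linear=[[0,0,0.4],[0,0,0.4],[0,0,0.3],[0,0,0.1],[0,0,0]], turn=[0,0,0,0,0])

```text
clock: 5.95
tool_pos: [572.9, 155.7, 89.8]
orientation: [3.141, -0.0, 2.218]
force: [-0.3, 1.5, 3.1]
gripper_width: 34.9
gripper_force: 26.2
```

Seated: the plate went down 15.8 mm in all and the contact force is now upward. I'll release it, rise, back away and square the tool to the world axes.

Request:
jog_arm(jaw=[5,7,7,7,7,7], linear=[[0,0,0],[0,0,0],[0,0,0],[0,0,-3],[0,0,-4],[0,0,-4]], turn=[0,0,0,0,0,0])

```text
clock: 6.7
tool_pos: [572.4, 155.3, 200.1]
orientation: [-3.141, -0.0, 2.218]
force: [0.6, 0.2, -0.3]
gripper_width: 69.9
gripper_force: 0.0
```

Request:
jog_arm(jaw=[5,3,0,0,0,0,0,0], linear=[[0,0,0],[0,0,0],[0,0,0],[0,0,0],[0,0,0],[4,0,0],[4,0,0],[4,0,0]], turn=[-10.6,-10.6,-10.6,-10.6,-10.6,0,0,0])

```text
clock: 7.7
tool_pos: [451.5, 155.0, 199.2]
orientation: [-3.141, -0.0, -3.141]
force: [-0.2, 1.0, -0.4]
gripper_width: 0.1
gripper_force: 0.0
```

```bash
python3 - <<'E'
from h import *
s=shot('side','side2'); t=shot('top','top2'); st=r.get_state(); print(st['tool_pos'],st['orientation'],st['q'])
a=crop(t,(370,150,470,260),4); b=crop(s,(335,290,435,400),4)
cv2.imwrite('pics/z3.png',np.hstack([a,b]))
m=brass(s,(335,310,430,400)); h=cv2.convexHull(max(cv2.findContours(m,0,2)[0],key=cv2.contourArea)); e=cv2.fitEllipse(h); print('side disc',e)
print(proj(s,[[573,156,61],[573,156,77]]),proj(t,[[573,156,61]]))
E
```

```text
[446.90014801 154.26815848 198.61873502] [-3.13934432 -0.00680343 -3.13800346] [-0.45694468  0.37079084  0.03701714  2.21215803 -0.02633206  0.56616256
  1.17427505]
side disc ((402.1781311035156, 352.4720458984375), (42.827213287353516, 67.2351303100586), 99.63842010498047)
[[401.04283953 349.62457414]
 [401.88270558 341.63100174]] [[423.13786402 203.10825166]]
```

View pics/z3.png

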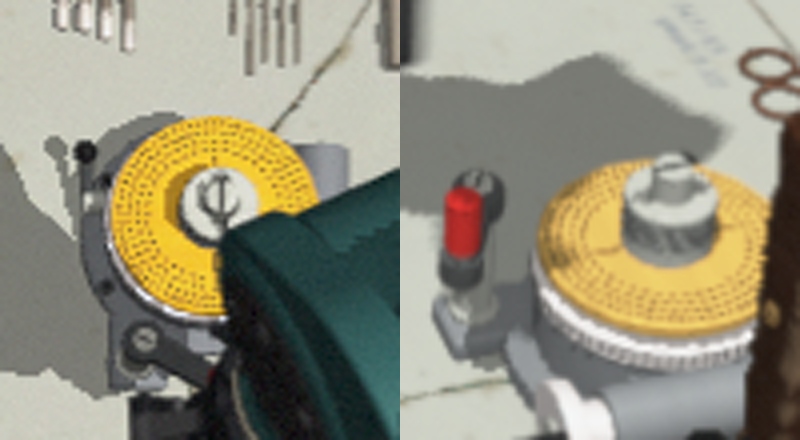

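The plate is home: the disc sits 8.5 px lower in the side view, and the spindle stands clear of the boss at crop (675,175). Now I'll go down behind the knob and push it along +x.

Request:
jog_arm(jaw=[0,0,0,0,0,0], linear=[[0,0.2,2],[0,0,2.5],[0,0,2.5],[0,0,1.5],[0,0,0.4],[0,0,0]], turn=[0,0,0,0,0,0])

```text
clock: 8.55
tool_pos: [453.2, 157.4, 110.5]
orientation: [3.142, 0.0, -3.14]
force: [0.5, 0.7, -0.9]
gripper_width: 0.2
gripper_force: 0.0
```

Request:
jog_arm(jaw=[0,0,0,0,0,0,0,0,0], linear=[[-0.6,0,0],[-0.6,0,0],[-0.6,0,0],[-0.6,0,0],[-0.6,0,0],[-0.6,0,0],[-0.6,0,0],[-0.5,0,0],[0,0,0]], turn=[0,0,0,0,0,0,0,0,0])

```text
clock: 9.68
tool_pos: [501.0, 158.0, 110.5]
orientation: [3.141, 0.002, -3.14]
force: [0.1, -0.3, 0.4]
gripper_width: -0.2
gripper_force: 0.0
```

```bash
python3 - <<'E'
from h import *
s=shot('side','side3')
for n in('side0','side2','side3'):
    c=pickle.load(open(f'pics/{n}.pkl','rb')); ys,xs=np.nonzero(red(c,(335,300,430,400))); print(n,xs.min(),xs.max(),ys.min(),ys.max(),xs.mean(),ys.mean())
for p in([488.6,159,91],[519,154,91],[529,158,91]): print(p,proj(s,p))
cv2.imwrite('pics/z4.png',crop(s,(335,270,435,380),5))
E
```

```text
side0 347 354 337 353 350.4471544715447 345.0569105691057
side2 347 354 337 353 350.4471544715447 345.0569105691057
side3 367 375 335 350 371.23423423423424 342.45045045045043
[488.6, 159, 91] [[350.31078652 344.86606747]]
[519, 154, 91] [[370.49771504 342.68517048]]
[529, 158, 91] [[375.59176846 339.69235488]]
```

View pics/z4.png

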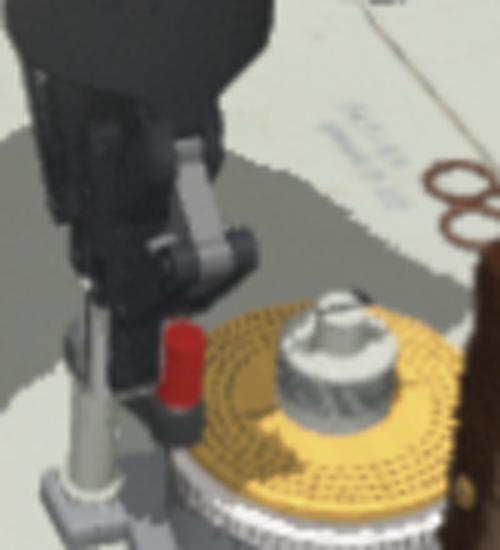

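The knob (crop 183,363) is being pushed by the fingers and matches the predicted position (519,154). About 10 mm remains to the stop.

Request:
jog_arm(jaw=[0,0,0], linear=[[-0.5,0,0],[-0.4,0,0],[0,0,0]], turn=[0,0,0])

```text
clock: 10.1
tool_pos: [509.5, 157.6, 110.4]
orientation: [3.141, 0.001, -3.14]
force: [-0.3, -1.0, 0.0]
gripper_width: 0.0
gripper_force: 0.0
```

Request:
jog_arm(jaw=[0,0,0], linear=[[-0.2,0,0],[0,0,0],[0,0,0]], turn=[0,0,0])

```text
clock: 10.48
tool_pos: [510.9, 157.4, 110.3]
orientation: [-3.142, 0.0, -3.14]
force: [0.1, 1.0, -0.3]
gripper_width: 0.2
gripper_force: 0.3
```

Request:
jog_arm(jaw=[0,0,0], linear=[[-0.2,0,0],[0,0,0],[0,0,0]], turn=[0,0,0])

```text
clock: 10.85
tool_pos: [511.7, 157.4, 110.2]
orientation: [-3.141, -0.002, -3.14]
force: [-3.1, 0.5, 2.0]
gripper_width: -0.1
gripper_force: 2.0
```

Request:
jog_arm(jaw=[0,0,0], linear=[[-0.2,0,0],[0,0,0],[0,0,0]], turn=[0,0,0])

```text
clock: 11.22
tool_pos: [511.9, 157.4, 110.0]
orientation: [-3.14, -0.006, -3.139]
force: [-6.0, 0.6, 4.9]
gripper_width: 0.1
gripper_force: 3.6
```

The force is building against the stop where I expected it. I'll nudge once more, then back off and check.

Request:
jog_arm(jaw=[0,0,0,0,0,0,0,0,0,0,0,0], linear=[[-0.2,0,0],[0,0,0],[0.8,0,0],[2,0,0],[2,0,0],[2,0,-3],[0,0,-4],[0,-5,-4],[0,-5,0],[0,-5,0],[0,-5,0],[0,0,0]], turn=[0,0,0,0,0,0,0,0,0,0,0,0])

```text
clock: 12.72
tool_pos: [450.3, -46.6, 220.0]
orientation: [-3.139, 0.004, 3.133]
force: [0.1, 0.1, -1.1]
gripper_width: -0.2
gripper_force: 0.0
```

```bash
python3 - <<'E'
from h import *
s=shot('side','side4'); t=shot('top','top4')
for c,b in((s,(335,300,430,400)),(t,(380,165,470,260))):
    ys,xs=np.nonzero(red(c,b)); print(xs.mean(),ys.mean(),len(xs))
ys,xs=np.nonzero(red(t,(380,165,470,260)))
if len(xs): print(onz(t,(xs.mean(),ys.mean()),101), two(t,(xs.mean(),ys.mean()),s,[(lambda q:(q[1].mean(),q[0].min()+2))(np.nonzero(red(s,(335,300,430,400))))]))
cv2.imwrite('pics/z5.png',np.hstack([crop(t,(370,150,470,260),4),crop(s,(335,290,435,400),4)]))
E
```

```text
nan nan 0
425.22727272727275 221.70454545454547 44<stdin>:4: RuntimeWarning: Mean of empty slice.
  ret = ret.dtype.type(ret / rcount)
<stdin>:6: RuntimeWarning: Mean of empty slice.
Traceback (most recent call last):
ValueError: zero-size array to reduction operation minimum which has no identity
```

```bash
python3 - <<'E'
from h import *
t=pickle.load(open('pics/top4.pkl','rb')); H=np.array([508.9,193.0])
k=onz(t,(425.23,221.7),102)[0]; print(k,np.linalg.norm(k[:2]-H),np.linalg.norm(k[:2]-[573,156.3]))
cv2.imwrite('pics/z5.png',crop(t,(370,150,470,260),5))
E
```

```text
[527.95304701 158.77761796 102.        ] 39.168737950321315 45.1150370128488
```

View pics/z5.png

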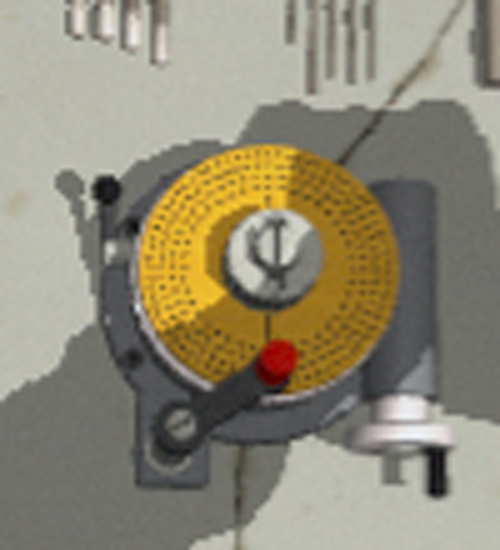

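The keeper lies over the plate's rim with its knob at crop (277,362), 45 mm from the spindle axis (44 expected). The plate is home and in line, and the arm is clear, so I'm handing in.

```bash
python3 -c "
from workcell import r
print(r.job_done())"
```

```text
the job is handed in; nothing more can be done
None
```

The dividing plate is fully home on its keys, the keeper arm is swung in over the plate to its stop, the arm touched nothing else on the bench, and I handed the job in at about 13 s.

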